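Lay filled culture tubes out on the slope rack

TASK

The filled screw-cap tubes on the rubber mat have to set at a slant: lay every one of them across the two rails of the slope rack, cap end on the high side, side by side, and push them together so that the first cap touches the rack's end cheek and each cap touches the next one. Lay the loose aluminium end bar across the rails too and push it flush against the last cap on the open side, so that the row is closed without gaps and nothing can roll. Leave the other things on the bench alone.

Things in the scene. Friction and masses are not known exactly. Their poses are not given: they have to be found in the camera images.
- rack: The slope rack: a stainless steel stand fixed to the worktop, 270 mm long, open inside down to 13 mm above the worktop. Origin: on the worktop under its middle. y runs along the rack, towards its end cheek (the robot's left); x points across it to the low side, away from the robot. Things lying across its two rails rise towards -x (towards the robot) at 15 degrees.
- rack_low_rail (a point): Middle of the uppermost line of the low rail, a round bar 8 mm thick along the rack's y; in the rack's frame x = +29, z = 33 mm. Rack's axes.
- rack_high_rail (a point): The same of the high rail; in the rack's frame x = -33, z = 50 mm. A tube lying across both rails with its centre half-way has that centre at x = 0, z = 56 mm in the rack's frame; the end bar x = +1, z = 58 mm.
- rack_foot (a point): Inner face, at its top, of the thin foot strip along the low side, which stops things from sliding down; x = +57, z = 41 mm in the rack's frame. A tube whose tip touches it has its centre at x = +1 mm. Rack's axes.
- rack_cheek (a point): The inner face of the end cheek, a flat upright plate that closes the rack's left end (its +y end), at y = +130 mm in the rack's frame; the point is at the height of a tube's centre. Its sloping upper edge is 22 mm above a tube's axis. The right end is open, its frame lower than the rails; the rails are free up to y = -130 mm.
- end_bar_mid (a point): The loose end bar, a solid aluminium bar with two dark rings round it, 112 mm long (x) x 30 mm wide (y) x 34 mm high (z), about 0.3 kg. This point is its centre. At the start it lies on the mat on its underside.
- tube_1_mid (a point): Plastic 50 ml screw-cap tube with a conical tip, 114 mm long, lying down. This point is its centre, on its axis. Its y axis points along the tube to the tip, so the cap is towards -y. The body is round, 29 mm thick, and can be gripped across; the orange cap, the last 13 mm at -y, is 35 mm thick. About 45 g; it can roll but does not roll far by itself. Not every tube is there in every run.
- tube_1_cap (a point): The centre of the cap of the same tube (tube_1), 50.5 mm from the tube's centre towards -y; same axes.
- tube_2_mid (a point): Plastic 50 ml screw-cap tube with a conical tip, 114 mm long, lying down. This point is its centre, on its axis. Its y axis points along the tube to the tip, so the cap is towards -y. The body is round, 29 mm thick, and can be gripped across; the orange cap, the last 13 mm at -y, is 35 mm thick. About 45 g; it can roll but does not roll far by itself. Not every tube is there in every run.
- tube_2_cap (a point): The centre of the cap of the same tube (tube_2), 50.5 mm from the tube's centre towards -y; same axes.
- tube_3_mid (a point): Plastic 50 ml screw-cap tube with a conical tip, 114 mm long, lying down. This point is its centre, on its axis. Its y axis points along the tube to the tip, so the cap is towards -y. The body is round, 29 mm thick, and can be gripped across; the orange cap, the last 13 mm at -y, is 35 mm thick. About 45 g; it can roll but does not roll far by itself. Not every tube is there in every run.
- tube_3_cap (a point): The centre of the cap of the same tube (tube_3), 50.5 mm from the tube's centre towards -y; same axes.
- tube_4_mid (a point): Plastic 50 ml screw-cap tube with a conical tip, 114 mm long, lying down. This point is its centre, on its axis. Its y axis points along the tube to the tip, so the cap is towards -y. The body is round, 29 mm thick, and can be gripped across; the orange cap, the last 13 mm at -y, is 35 mm thick. About 45 g; it can roll but does not roll far by itself. Not every tube is there in every run.
- tube_4_cap (a point): The centre of the cap of the same tube (tube_4), 50.5 mm from the tube's centre towards -y; same axes.
- tube_5_mid (a point): Plastic 50 ml screw-cap tube with a conical tip, 114 mm long, lying down. This point is its centre, on its axis. Its y axis points along the tube to the tip, so the cap is towards -y. The body is round, 29 mm thick, and can be gripped across; the orange cap, the last 13 mm at -y, is 35 mm thick. About 45 g; it can roll but does not roll far by itself. Not every tube is there in every run.
- tube_5_cap (a point): The centre of the cap of the same tube (tube_5), 50.5 mm from the tube's centre towards -y; same axes.
- mat: Flat soft rubber mat on the worktop, 250 (x) x 370 (y) x 3 mm, on which the tubes and the end bar lie at the start; tubes do not roll by themselves on it. Origin: middle of its underside.
- filter_rig: Furniture, fixed: tall pipework stand, 685 mm high, at the robot's right. Its base plate reaches from 142 mm in front of its origin to 142 mm behind it, 71 mm to the left and 139 mm to the right; at 400 to 460 mm height a valve reaches 114 mm to the left and 111 mm to the front. Go round it.
- balance: Furniture, fixed: low balance behind the mat, 255 x 195 x 64 mm. Origin: middle of its underside. To its left, behind the rack, stands a dry bath 236 mm high, its front 670 mm ahead of the robot.
- tape: Bystander, to be left alone: a roll of yellow tape, 59 mm across, 19 mm high. Origin: middle of its underside.
- strips: Bystander, to be left alone: a small carton of test strips, 30 x 66 x 22 mm. Origin: middle of its underside.
- vial: Bystander, to be left alone: a capped glass vial, 27 mm across, 72 mm high, standing. Origin: middle of its underside.

How it is judged:
At the end, for the whole second after the job is handed in: Every tube lies across both rails, cap up, centred within 12 mm along the slope, at 15 +- 5 degrees, square to the rack within 11 degrees, its cap within 4 mm of touching on both sides (cheek, another cap or end bar); the end bar lies across both rails likewise; all at rest (x of tube_1_mid in the frame of rack between -0.014 and 0.012 m and z of tube_1_mid in the frame of rack between 0.05 and 0.063 m and angle between tube_1_mid's own y axis and vertical between 1.75 and 1.92 rad and angle between the y axis of each of tube_1_mid, tube_2_mid, tube_3_mid, tube_4_mid, tube_5_mid and the x axis of rack, either way round below 0.33 rad and linear speed of each of tube_1, tube_2, tube_3, tube_4, tube_5, end_bar below 0.02 m/s and (y of tube_1_cap in the frame of end_bar_mid between -0.0365 and 0.0365 m or distance between tube_1_cap and tube_2_cap below 0.039 m or distance between tube_1_cap and tube_3_cap below 0.039 m or distance between tube_1_cap and tube_4_cap below 0.039 m or distance between tube_1_cap and tube_5_cap below 0.039 m) and (y of tube_1_cap in the frame of rack above 0.1085 m or distance between tube_1_cap and tube_2_cap below 0.039 m or distance between tube_1_cap and tube_3_cap below 0.039 m or distance between tube_1_cap and tube_4_cap below 0.039 m or distance between tube_1_cap and tube_5_cap below 0.039 m) and (y of tube_1_cap in the frame of rack above 0.1085 m or y of tube_1_cap in the frame of end_bar_mid between -0.0365 and 0.0365 m or distance between tube_1_cap and tube_3_cap below 0.039 m or distance between tube_1_cap and tube_4_cap below 0.039 m or distance between tube_1_cap and tube_5_cap below 0.039 m) and (y of tube_1_cap in the frame of rack above 0.1085 m or y of tube_1_cap in the frame of end_bar_mid between -0.0365 and 0.0365 m or distance between tube_1_cap and tube_2_cap below 0.039 m or distance between tube_1_cap and tube_4_cap below 0.039 m or distance between tube_1_cap and tube_5_cap below 0.039 m) and (y of tube_1_cap in the frame of rack above 0.1085 m or y of tube_1_cap in the frame of end_bar_mid between -0.0365 and 0.0365 m or distance between tube_1_cap and tube_2_cap below 0.039 m or distance between tube_1_cap and tube_3_cap below 0.039 m or distance between tube_1_cap and tube_5_cap below 0.039 m) and (y of tube_1_cap in the frame of rack above 0.1085 m or y of tube_1_cap in the frame of end_bar_mid between -0.0365 and 0.0365 m or distance between tube_1_cap and tube_2_cap below 0.039 m or distance between tube_1_cap and tube_3_cap below 0.039 m or distance between tube_1_cap and tube_4_cap below 0.039 m) and x of tube_2_mid in the frame of rack between -0.014 and 0.012 m and z of tube_2_mid in the frame of rack between 0.05 and 0.063 m and angle between tube_2_mid's own y axis and vertical between 1.75 and 1.92 rad and (y of tube_2_cap in the frame of end_bar_mid between -0.0365 and 0.0365 m or distance between tube_2_cap and tube_1_cap below 0.039 m or distance between tube_2_cap and tube_3_cap below 0.039 m or distance between tube_2_cap and tube_4_cap below 0.039 m or distance between tube_2_cap and tube_5_cap below 0.039 m) and (y of tube_2_cap in the frame of rack above 0.1085 m or distance between tube_2_cap and tube_1_cap below 0.039 m or distance between tube_2_cap and tube_3_cap below 0.039 m or distance between tube_2_cap and tube_4_cap below 0.039 m or distance between tube_2_cap and tube_5_cap below 0.039 m) and (y of tube_2_cap in the frame of rack above 0.1085 m or y of tube_2_cap in the frame of end_bar_mid between -0.0365 and 0.0365 m or distance between tube_2_cap and tube_3_cap below 0.039 m or distance between tube_2_cap and tube_4_cap below 0.039 m or distance between tube_2_cap and tube_5_cap below 0.039 m) and (y of tube_2_cap in the frame of rack above 0.1085 m or y of tube_2_cap in the frame of end_bar_mid between -0.0365 and 0.0365 m or distance between tube_2_cap and tube_1_cap below 0.039 m or distance between tube_2_cap and tube_4_cap below 0.039 m or distance between tube_2_cap and tube_5_cap below 0.039 m) and (y of tube_2_cap in the frame of rack above 0.1085 m or y of tube_2_cap in the frame of end_bar_mid between -0.0365 and 0.0365 m or distance between tube_2_cap and tube_1_cap below 0.039 m or distance between tube_2_cap and tube_3_cap below 0.039 m or distance between tube_2_cap and tube_5_cap below 0.039 m) and (y of tube_2_cap in the frame of rack above 0.1085 m or y of tube_2_cap in the frame of end_bar_mid between -0.0365 and 0.0365 m or distance between tube_2_cap and tube_1_cap below 0.039 m or distance between tube_2_cap and tube_3_cap below 0.039 m or distance between tube_2_cap and tube_4_cap below 0.039 m) and x of tube_3_mid in the frame of rack between -0.014 and 0.012 m and z of tube_3_mid in the frame of rack between 0.05 and 0.063 m and angle between tube_3_mid's own y axis and vertical between 1.75 and 1.92 rad and (y of tube_3_cap in the frame of end_bar_mid between -0.0365 and 0.0365 m or distance between tube_3_cap and tube_1_cap below 0.039 m or distance between tube_3_cap and tube_2_cap below 0.039 m or distance between tube_3_cap and tube_4_cap below 0.039 m or distance between tube_3_cap and tube_5_cap below 0.039 m) and (y of tube_3_cap in the frame of rack above 0.1085 m or distance between tube_3_cap and tube_1_cap below 0.039 m or distance between tube_3_cap and tube_2_cap below 0.039 m or distance between tube_3_cap and tube_4_cap below 0.039 m or distance between tube_3_cap and tube_5_cap below 0.039 m) and (y of tube_3_cap in the frame of rack above 0.1085 m or y of tube_3_cap in the frame of end_bar_mid between -0.0365 and 0.0365 m or distance between tube_3_cap and tube_2_cap below 0.039 m or distance between tube_3_cap and tube_4_cap below 0.039 m or distance between tube_3_cap and tube_5_cap below 0.039 m) and (y of tube_3_cap in the frame of rack above 0.1085 m or y of tube_3_cap in the frame of end_bar_mid between -0.0365 and 0.0365 m or distance between tube_3_cap and tube_1_cap below 0.039 m or distance between tube_3_cap and tube_4_cap below 0.039 m or distance between tube_3_cap and tube_5_cap below 0.039 m) and (y of tube_3_cap in the frame of rack above 0.1085 m or y of tube_3_cap in the frame of end_bar_mid between -0.0365 and 0.0365 m or distance between tube_3_cap and tube_1_cap below 0.039 m or distance between tube_3_cap and tube_2_cap below 0.039 m or distance between tube_3_cap and tube_5_cap below 0.039 m) and (y of tube_3_cap in the frame of rack above 0.1085 m or y of tube_3_cap in the frame of end_bar_mid between -0.0365 and 0.0365 m or distance between tube_3_cap and tube_1_cap below 0.039 m or distance between tube_3_cap and tube_2_cap below 0.039 m or distance between tube_3_cap and tube_4_cap below 0.039 m) and x of tube_4_mid in the frame of rack between -0.014 and 0.012 m and z of tube_4_mid in the frame of rack between 0.05 and 0.063 m and angle between tube_4_mid's own y axis and vertical between 1.75 and 1.92 rad and (y of tube_4_cap in the frame of end_bar_mid between -0.0365 and 0.0365 m or distance between tube_4_cap and tube_1_cap below 0.039 m or distance between tube_4_cap and tube_2_cap below 0.039 m or distance between tube_4_cap and tube_3_cap below 0.039 m or distance between tube_4_cap and tube_5_cap below 0.039 m) and (y of tube_4_cap in the frame of rack above 0.1085 m or distance between tube_4_cap and tube_1_cap below 0.039 m or distance between tube_4_cap and tube_2_cap below 0.039 m or distance between tube_4_cap and tube_3_cap below 0.039 m or distance between tube_4_cap and tube_5_cap below 0.039 m) and (y of tube_4_cap in the frame of rack above 0.1085 m or y of tube_4_cap in the frame of end_bar_mid between -0.0365 and 0.0365 m or distance between tube_4_cap and tube_2_cap below 0.039 m or distance between tube_4_cap and tube_3_cap below 0.039 m or distance between tube_4_cap and tube_5_cap below 0.039 m) and (y of tube_4_cap in the frame of rack above 0.1085 m or y of tube_4_cap in the frame of end_bar_mid between -0.0365 and 0.0365 m or distance between tube_4_cap and tube_1_cap below 0.039 m or distance between tube_4_cap and tube_3_cap below 0.039 m or distance between tube_4_cap and tube_5_cap below 0.039 m) and (y of tube_4_cap in the frame of rack above 0.1085 m or y of tube_4_cap in the frame of end_bar_mid between -0.0365 and 0.0365 m or distance between tube_4_cap and tube_1_cap below 0.039 m or distance between tube_4_cap and tube_2_cap below 0.039 m or distance between tube_4_cap and tube_5_cap below 0.039 m) and (y of tube_4_cap in the frame of rack above 0.1085 m or y of tube_4_cap in the frame of end_bar_mid between -0.0365 and 0.0365 m or distance between tube_4_cap and tube_1_cap below 0.039 m or distance between tube_4_cap and tube_2_cap below 0.039 m or distance between tube_4_cap and tube_3_cap below 0.039 m) and x of tube_5_mid in the frame of rack between -0.014 and 0.012 m and z of tube_5_mid in the frame of rack between 0.05 and 0.063 m and angle between tube_5_mid's own y axis and vertical between 1.75 and 1.92 rad and (y of tube_5_cap in the frame of end_bar_mid between -0.0365 and 0.0365 m or distance between tube_5_cap and tube_1_cap below 0.039 m or distance between tube_5_cap and tube_2_cap below 0.039 m or distance between tube_5_cap and tube_3_cap below 0.039 m or distance between tube_5_cap and tube_4_cap below 0.039 m) and (y of tube_5_cap in the frame of rack above 0.1085 m or distance between tube_5_cap and tube_1_cap below 0.039 m or distance between tube_5_cap and tube_2_cap below 0.039 m or distance between tube_5_cap and tube_3_cap below 0.039 m or distance between tube_5_cap and tube_4_cap below 0.039 m) and (y of tube_5_cap in the frame of rack above 0.1085 m or y of tube_5_cap in the frame of end_bar_mid between -0.0365 and 0.0365 m or distance between tube_5_cap and tube_2_cap below 0.039 m or distance between tube_5_cap and tube_3_cap below 0.039 m or distance between tube_5_cap and tube_4_cap below 0.039 m) and (y of tube_5_cap in the frame of rack above 0.1085 m or y of tube_5_cap in the frame of end_bar_mid between -0.0365 and 0.0365 m or distance between tube_5_cap and tube_1_cap below 0.039 m or distance between tube_5_cap and tube_3_cap below 0.039 m or distance between tube_5_cap and tube_4_cap below 0.039 m) and (y of tube_5_cap in the frame of rack above 0.1085 m or y of tube_5_cap in the frame of end_bar_mid between -0.0365 and 0.0365 m or distance between tube_5_cap and tube_1_cap below 0.039 m or distance between tube_5_cap and tube_2_cap below 0.039 m or distance between tube_5_cap and tube_4_cap below 0.039 m) and (y of tube_5_cap in the frame of rack above 0.1085 m or y of tube_5_cap in the frame of end_bar_mid between -0.0365 and 0.0365 m or distance between tube_5_cap and tube_1_cap below 0.039 m or distance between tube_5_cap and tube_2_cap below 0.039 m or distance between tube_5_cap and tube_3_cap below 0.039 m) and x of end_bar_mid in the frame of rack between -0.014 and 0.012 m and z of end_bar_mid in the frame of rack between 0.052 and 0.066 m and angle between end_bar_mid's own z axis and vertical between 0.18 and 0.34 rad and angle between the x axis of end_bar_mid and the x axis of rack, either way round below 0.33 rad).
It fails at once if the tape is pushed away by more than 4 cm (distance of tape from where it was at the start of the episode above 0.04 m).
It fails at once if the strips is pushed away by more than 4 cm (distance of strips from where it was at the start of the episode above 0.04 m).
It fails at once if the vial is pushed away by more than 4 cm (distance of vial from where it was at the start of the episode above 0.04 m).
Of tube_1, tube_2, tube_3, tube_4, tube_5 only 3 to 5 are there at a start; the rules pass over those that are not, and their reading is None.
At some moment in a run one of end_bar may be knocked a few centimetres aside while the robot is not near it.
Once in a run the grip may slacken for a moment while it holds something.
It also fails if it takes over 210 s, if anything falls off the work surface, if the arm or the gripper's body presses on something with over 40 N, if the wrist force passes 120 N, or if a joint passes its speed limit or range.

ROBOT

A 7-joint arm with a two-finger parallel gripper is mounted at the origin on a cart in front of the work surface, level with it; the furniture and walls round the work are solid. World frame = base frame: x ahead of the robot, y to its left, z up, the work surface at z = 0. Lengths are in m, angles in rad, forces in N, time in s.
With the tool pointing down it reaches from about 0.425 to 0.975 m from the base axis. Payload 16.7 kg.
Tool frame: the origin (TCP) lies between the finger pads; the fingertips stand 25 mm ahead of it and the grasp point (between the pads) lies 6 mm ahead of it; z points along the fingers, y is the line along which they close (so a half turn about z gives the same grasp; the last joint's range is limited). The gripper opens to 85 mm and grips with 20 to 120 N. Pads are 22 mm wide; open, the fingers measure 114 mm over their backs; the gripper's body (76 mm by 85 mm) begins 54 mm behind the grasp point. The pads swing forward as they close: fully open they stand 13 mm farther back than shut.
Start: joints at [-1.389, 0.426, 0.074, 1.606, -0.034, 1.111, -0.067], TCP at [0.219, 0.638, 0.256] pointing down, gripper open.
Joint ranges: [-2.85, 2.85], [-0.5, 2.14], [-1.23, 1.37], [0.21, 2.46], [-1.02, 4.16], [0.16, 2.05], [-2.73, 2.73]. Speed limits (rad/s): [1.89, 1.89, 2.39, 2.39, 3.01, 3.01, 3.01].

INTERFACE

Orientations are given as a unit quaternion [w, x, y, z].
In Python, from plant import readout, viewer, arm gives the robot as it stands.
- The arm moves only by the shell command python3 -m handwheel 'ROWS' [FORCE]. ROWS is JSON, a list of rows, each a list of 3 entries, a list of its own where there are three numbers: the shift along the world's x, y, z in mm, then the turn, a rotation vector about the world's x, y, z in rad, then the opening, from 0 (shut) to 1 (fully open). In form: [[[tx, ty, tz], [rx, ry, rz], hand], ...]. A call has 1 to 20 rows; each row shifts and turns the commanded pose from where the row before left it; what a row does not reach is not made up. A row lasts 1/8 s, in which the tool goes at most 62.5 mm and 10.7 degrees, less where a joint would pass 70% of its speed; a pose out of reach is approached as far as the arm can. A call with a gripper value outside its range is refused whole. The fingers move at their own pace and stop on an object; FORCE is the grip in N (left out, the last holds). Time passes only in rows, so rows that do not move let the fingers close. It gives the time, the measured TCP pose, the force, the opening and the grip force at its end, in the units of the state.
- readout.read_state(): the state, without advancing time (a new reading comes with each control period).
- viewer.capture(name): name is "scene" or "top" or "wrist"; returns (picture, depth): 480x640x3 uint8, blue, green, red; 480x640 float32, m along the optical axis (not along the pixel's ray), 0 where there is no reading.
- viewer.get_calibration(name): a dict with "vertical_fov" (degrees; the focal length in pixels is half the picture's height over the tangent of half this angle, whatever the lens; pixels are square), "cx", "cy" (the principal point, pixels), "world_from_camera" (4x4, takes a point from camera to world coordinates). Camera axes: x right, y down, z forward; pixel columns grow to the right and rows downward; lengths in m; the calibration is good to about 2 mm. A picture is of the moment at which its call begins: read the wrist's pose just before it. get_calibration takes no time and is no camera call; for the wrist camera it gives the pose at the moment of the call.
- arm.sign_off(): hands the job in; it is judged then, once.
The state is a dict: "time_s": time; "joints": joint angles; "joint_velocities": joint speeds; "joint_efforts": joint torques, N m; "eef_pos": TCP position; "eef_rot": TCP orientation; "ft_force": force on the tool from outside, world axes, zero at the start; "moment": the same for the moment, N m; "width": finger opening in m; "grasp_force": force on a finger pad.
Only numpy, scipy, OpenCV 4.12 (cv2) and the standard library are available. Lean on these libraries where they do the work, as an engineer would, in place of code of your own. Each camera call takes 0.05 s, during which the arm holds its last target. There are 200 camera calls.

## Working session

There is one attempt and no reset: what is moved stays moved. The work goes in short steps, Python scripts to look and compute and a shell command to move; the robot and the scene stay as the last step left them, time stands still between calls to the robot, and variables do not carry over. Pictures are saved under pics/ and viewed, at most 14 in all, crops included, and the job is handed in when it is done.

```bash
ls; mkdir -p pics
cat > h.py <<'E'
import numpy as np, cv2
from plant import readout, viewer, arm
def cal(n):
    c=viewer.get_calibration(n); f=240/np.tan(np.radians(c['vertical_fov'])/2)
    return f,c['cx'],c['cy'],np.array(c['world_from_camera'])
def world(c,u,v,d):
    f,cx,cy,T=c
    return (T@np.array([(u-cx)/f*d,(v-cy)/f*d,d,1]))[:3]
def cloud(c,dep):
    f,cx,cy,T=c
    v,u=np.mgrid[0:480,0:640]
    p=np.stack([(u-cx)/f*dep,(v-cy)/f*dep,dep,np.ones_like(dep)],-1)
    P=(p@T.T)[...,:3]; P[dep==0]=np.nan
    return P
def snap(n,name):
    c=cal(n); im,d=viewer.capture(n); cv2.imwrite(f'pics/{name}.png',im); np.savez(f'pics/{name}.npz',im=im,P=cloud(c,d)); return im,cloud(c,d),c
E
python3 - <<'E'
from h import *
for n in('top','scene'):
    im,P,c=snap(n,n+'0'); print(n,c[0],c[3].round(3).tolist())
print(readout.read_state())
E
```

```text
pics
top 590.7906615130939 [[-0.024, -0.983, 0.181, 0.323], [-0.999, 0.028, 0.017, 0.031], [-0.022, -0.18, -0.983, 1.646], [0.0, 0.0, 0.0, 1.0]]
scene 480.0118493492172 [[0.603, -0.587, 0.541, 0.018], [-0.798, -0.452, 0.398, -0.372], [0.01, -0.671, -0.741, 0.849], [0.0, 0.0, 0.0, 1.0]]
{'time_s': 0.1, 'joints': array([-1.38946501,  0.42664953,  0.07383937,  1.60656282, -0.03412314,
        1.11078366, -0.0670926 ]), 'joint_velocities': array([-0.0003028 , -0.00113614,  0.00034673, -0.00215295,  0.001365  ,
       -0.0002126 , -0.00053286]), 'joint_efforts': array([ 9.34532698e-03, -9.51526237e+01,  3.77144024e+00, -4.64407861e+01,
        1.96518627e-02,  6.50317466e-03,  3.28645604e-05]), 'eef_pos': array([0.21915682, 0.6380664 , 0.25568473]), 'eef_rot': array([-6.81223582e-05,  1.64673500e-01,  9.86347966e-01, -5.68363711e-04]), 'ft_force': array([-1.29563201,  0.09040034,  0.81539934]), 'moment': array([ 0.01994421, -0.01547472, -0.04493366]), 'grasp_force': 0.0, 'width': 0.08537105560119068}
```

View pics/top0.png

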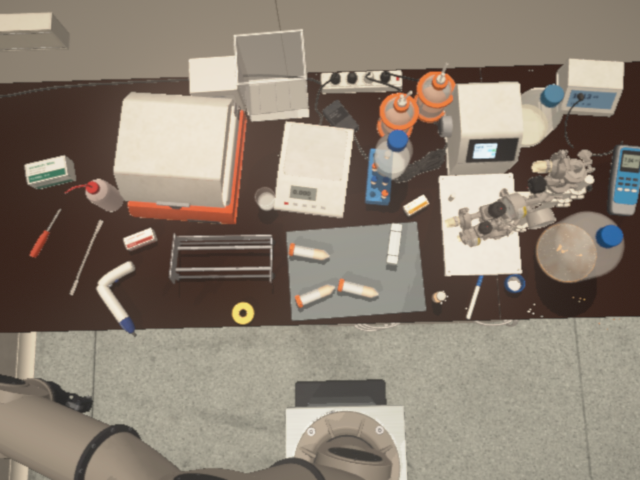

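View pics/scene0.png

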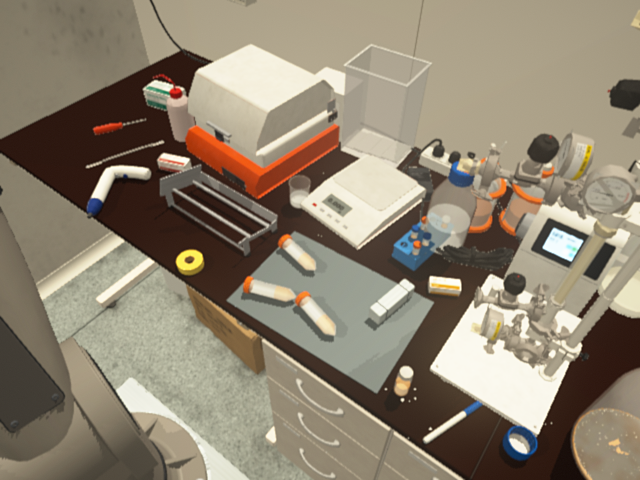

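The top view shows three tubes with caps near (294,250), (302,300) and (344,288), the end bar at (395,245), the rack at columns 170–272 and rows 235–282, and the tape at (243,313). I'll measure these from depth.

Run:
```python
from h import *
z=np.load('pics/top0.npz'); im,P=z['im'],z['P']
m=np.zeros((480,640),np.uint8); m[224:318,286:424]=((P[...,2]>.014)&(P[...,2]<.06))[224:318,286:424]
n,l,s,c=cv2.connectedComponentsWithStats(m)
hsv=cv2.cvtColor(im,cv2.COLOR_BGR2HSV)
for i in range(1,n):
    if s[i,4]<30: continue
    q=P[l==i]; r=cv2.minAreaRect((q[:,:2]*1000).astype(np.float32))
    o=(l==i)&(hsv[...,1]>150)&(hsv[...,0]<20)
    print(s[i,4],c[i].round(),'mean',q.mean(0).round(4),'zmax',q[:,2].max().round(4),'rect',np.round(r[0]),np.round(r[1]),round(r[2],1),'orange',P[o].mean(0).round(4) if o.any() else None)
# rack points
R=P[225:290,160:285]; rr=im[225:290,160:285]
for v in range(230,288,3): print(v,[ (int(x[0]*1000),int(x[1]*1000),int(x[2]*1000)) for x in P[v,[166,174,200,222,245,268,272]]])
big=cv2.resize(im[225:325,160:290],None,fx=6,fy=6,interpolation=cv2.INTER_CUBIC); cv2.imwrite('pics/rack.png',big)
```

```text
466 [394. 244.] mean [ 0.5818 -0.1537  0.0363] zmax 0.0499 rect [ 584. -155.] [ 31. 114.] 80.2 orange None
410 [308. 252.] mean [0.566  0.0842 0.0304] zmax 0.0446 rect [564.  81.] [113.  35.] 75.5 orange [0.5756 0.1293 0.0354]
417 [357. 289.] mean [ 0.4611 -0.0484  0.0306] zmax 0.0446 rect [463. -52.] [112.  34.] 77.2 orange [ 0.4732 -0.0031  0.0346]
419 [314. 295.] mean [0.448  0.0688 0.0303] zmax 0.0445 rect [452.  66.] [ 35. 111.] 23.5 orange [0.4316 0.1124 0.0347]
230 [(645, 488, -3), (644, 464, 1), (642, 390, -2), (641, 328, -2), (640, 262, -6), (639, 197, -10), (637, 185, -2)]
233 [(636, 487, 1), (624, 448, 61), (633, 390, 0), (630, 326, 5), (630, 262, -3), (627, 196, 3), (627, 185, 0)]
236 [(628, 488, -2), (615, 447, 64), (616, 379, 48), (614, 318, 51), (613, 256, 42), (613, 193, 32), (618, 185, 2)]
239 [(619, 487, 0), (606, 446, 66), (611, 384, 27), (610, 323, 24), (609, 259, 18), (607, 194, 18), (606, 183, 21)]
242 [(610, 486, 1), (598, 447, 64), (605, 387, 13), (604, 326, 7), (601, 259, 17), (600, 195, 9), (598, 183, 22)]
245 [(602, 487, -3), (591, 449, 55), (599, 389, 0), 
[... 962 characters left out ...]
6, 187, -10)]
272 [(525, 486, -2), (518, 449, 48), (522, 389, 0), (521, 327, -4), (519, 262, -1), (516, 197, 1), (514, 184, 15)]
275 [(516, 485, -3), (509, 447, 56), (514, 389, -2), (510, 324, 17), (508, 260, 15), (507, 196, 12), (505, 184, 22)]
278 [(508, 485, 0), (501, 447, 56), (505, 388, 0), (503, 326, 0), (501, 262, 1), (500, 197, 0), (497, 184, 21)]
281 [(499, 485, -2), (493, 447, 54), (497, 389, -1), (495, 328, -5), (494, 263, -8), (491, 198, -1), (491, 186, 2)]
284 [(491, 484, 0), (490, 462, -3), (488, 389, -2), (486, 326, 0), (485, 262, -3), (483, 198, -2), (483, 187, -3)]
287 [(482, 483, 3), (482, 461, 0), (479, 388, 2), (478, 326, 3), (476, 262, -1), (475, 198, -1), (474, 186, 3)]
```

View pics/rack.png

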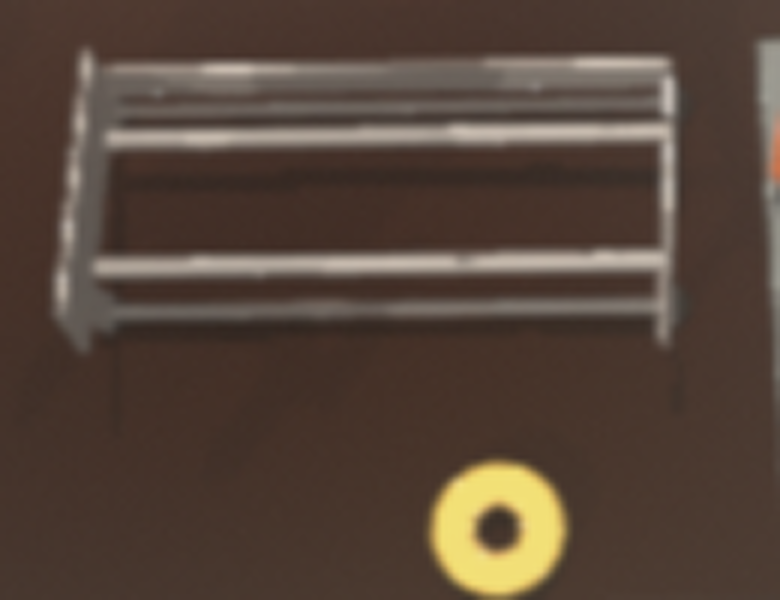

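The crop gives the high rail as (176,269.7)→(271,268.3), the low rail as (178,248)→(271,246.7), and the cheek at the left.

```bash
python3 - <<'E'
from h import *
c=cal('top'); f,cx,cy,T=c
def atz(u,v,z):
    d=T[:3,:3]@np.array([(u-cx)/f,(v-cy)/f,1]); o=T[:3,3]; return o+d*(z-o[2])/d[2]
h=[atz(175.8,269.7,.05),atz(270.8,268.3,.05)]; l=[atz(177.8,248,.033),atz(270.8,246.7,.033)]
print('high',np.round(h,4),'low',np.round(l,4))
for a in(h,l): d=a[0]-a[1]; print('yaw of y axis',np.degrees(np.arctan2(-d[0],d[1])))
z=np.load('pics/top0.npz'); im,P=z['im'],z['P']; hsv=cv2.cvtColor(im,cv2.COLOR_BGR2HSV)
for n,(u0,u1,v0,v1) in dict(A=(286,335,238,266),B=(334,384,274,303),C=(290,338,280,310)).items():
    s=P[v0:v1,u0:u1]; H=hsv[v0:v1,u0:u1]; up=(s[...,2]>.012)
    q=s[up][:,:2]; m=q.mean(0); w=np.linalg.svd(q-m)[2][0]; w=w*np.sign(w[1]); t=(q-m)@w; lo,hi=np.percentile(t,[1,99])
    print(n,'cap dir az',np.degrees(np.arctan2(w[1],w[0])).round(1),'len',hi-lo,'mid',(m+w*(hi+lo)/2).round(4), 'capend-57',(m+w*(hi-.057)).round(4))
E
cat > g.py <<'E'
from h import *
s=readout.read_state(); from scipy.spatial.transform import Rotation as R
r=R.from_quat(np.roll(s['eef_rot'],-1)).as_matrix()
print('t',round(s['time_s'],2),'tcp',(s['eef_pos']*1000).round(1),'yaz',np.degrees(np.arctan2(r[1,1],r[0,1])).round(1),'z',r[:,2].round(3),'F',s['ft_force'].round(1),'w',round(s['width']*1000,1),'g',round(s['grasp_force'],1),'q',s['joints'].round(2))
E
python3 -m handwheel '[[[0,0,0],[0,0,0],1]]' 30; python3 g.py
```

```text
high [[0.5244 0.4447 0.05  ]
 [0.5212 0.1849 0.05  ]] low [[0.587  0.4447 0.033 ]
 [0.5834 0.1859 0.033 ]]
yaw of y axis -0.7056147455559888
yaw of y axis -0.7897888696099947
A cap dir az 78.7 len 0.1085571831804125 mid [0.5656 0.0811] capend-57 [0.565  0.0784]
B cap dir az 76.8 len 0.11037132786595441 mid [ 0.4611 -0.0502] capend-57 [ 0.4606 -0.0519]
C cap dir az 110.7 len 0.10781430785498614 mid [0.4492 0.0663] capend-57 [0.4502 0.0634]
time_s: 0.22
eef_pos: [0.2192, 0.6382, 0.2559]
eef_rot: [-0.0, 0.165, 0.986, -0.0]
ft_force: [-0.0, 0.7, 0.7]
width: 0.0852
grasp_force: 0.0
t 0.23 tcp [219.2 638.2 255.9] yaz 71.0 z [-0.    -0.001 -1.   ] F [-0.   0.7  0.7] w 85.2 g 0.0 q [-1.39  0.43  0.07  1.61 -0.03  1.11 -0.07]
```

```bash
python3 -m handwheel '[[[22,-35,0],[0,0,-0.09],1],[[22,-35,0],[0,0,-0.09],1],[[22,-35,0],[0,0,-0.09],1],[[22,-35,0],[0,0,-0.09],1],[[22,-35,0],[0,0,-0.09],1],[[22,-35,0],[0,0,-0.09],1],[[22,-35,0],[0,0,-0.09],1],[[22,-35,0],[0,0,-0.09],1],[[22,-35,0],[0,0,-0.09],1],[[22,-35,0],[0,0,-0.09],1],[[22,-35,0],[0,0,-0.09],1],[[22,-35,0],[0,0,-0.09],1],[[22,-35,0],[0,0,-0.09],1],[[22,-35,-20],[0,0,-0.09],1],[[22,-35,-20],[0,0,-0.09],1],[[16,-33,-16],[0,0,-0.08],1],[[0,0,0],[0,0,0],1],[[0,0,0],[0,0,0],1]]' >/dev/null; python3 g.py
python3 - <<'E'
from h import *
im,P,c=snap('wrist','w1')
E
```

```text
t 2.48 tcp [565.2  80.  200.3] yaz -10.9 z [-0.  0. -1.] F [-0.5 -0.6  0.7] w 85.1 g 0.0 q [-0.72  0.36  0.58  1.92 -0.24  0.93 -0.21]
```

View pics/w1.png

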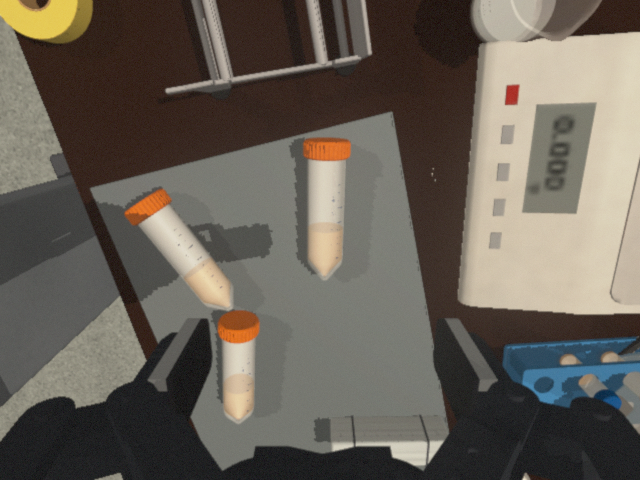

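The wrist view shows tube A upright with its cap at (327,150) and tip at (325,279). B has its cap at (238,327) and tip at (238,422), and C has its cap at (148,207) and tip at (229,308). The bar shows at (388,435).

```bash
cat >> h.py <<'E'
def atz(c,u,v,z):
    f,cx,cy,T=c
    d=T[:3,:3]@np.array([(u-cx)/f,(v-cy)/f,1]); o=T[:3,3]; return o+d*(z-o[2])/d[2]
E
python3 - <<'E'
from h import *
c=cal('wrist')
for n,a,b in(('A',(327,150),(325,279)),('B',(238.5,327),(238,422)),('C',(148.5,207),(230,309))):
    p=atz(c,*a,.0205);q=atz(c,*b,.017); d=p-q; d[2]=0;L=np.linalg.norm(d); 
    print(n,'cap',p.round(4),'tip',q.round(4),'L (107.5)',L.round(4),'az',np.degrees(np.arctan2(d[1],d[0])).round(1),'mid',(p-d/L*.0505).round(4),(q+d/L*.057).round(4))
E
```

```text
A cap [0.5791 0.1324 0.0205] tip [0.5578 0.028  0.017 ] L (107.5) 0.1065 az 78.5 mid [0.569  0.0829 0.0205] [0.5692 0.0839 0.017 ]
B cap [ 0.4759 -0.001   0.0205] tip [ 0.4473 -0.1045  0.017 ] L (107.5) 0.1073 az 74.5 mid [ 0.4624 -0.0497  0.0205] [ 0.4625 -0.0495  0.017 ]
C cap [0.4344 0.1159 0.0205] tip [0.472  0.0157 0.017 ] L (107.5) 0.107 az 110.6 mid [0.4521 0.0686 0.0205] [0.452 0.069 0.017]
```

```bash
python3 -m handwheel '[[[4,3,-40],[0,0,-0.01],1],[[0,0,-40],[0,0,0],1],[[0,0,-40],[0,0,0],1],[[0,0,-30],[0,0,0],1],[[0,0,-20],[0,0,0],1],[[0,0,0],[0,0,0],0.2],[[0,0,0],[0,0,0],0.2],[[0,0,0],[0,0,0],0.2],[[0,0,0],[0,0,0],0.2],[[0,0,0],[0,0,0],0.2],[[0,0,0],[0,0,0],0.2]]' 30 >/dev/null; python3 g.py
```

```text
t 3.9 tcp [569.9  83.6  31.3] yaz -11.5 z [ 0.001  0.001 -1.   ] F [-1.2 -0.1  8.1] w 27.7 g 30.9 q [-0.59  0.61  0.43  2.01 -0.43  0.62 -0.07]
```

```bash
python3 -m handwheel '[[[0,0,40],[0,0,0],0.2],[[0,0,40],[0,0,0],0.2],[[0,0,30],[0,0,0],0.2],[[-1,26,0],[0,0,0.1465],0.2],[[-1,26,0],[0,0,0.1465],0.2],[[-1,26,0],[0,0,0.1465],0.2],[[-1,26,0],[0,0,0.1465],0.2],[[-1,26,0],[0,0,0.1465],0.2],[[-1,26,0],[0,0,0.1465],0.2],[[-1,26,0],[0,0,0.1465],0.2],[[-1,26,0],[0,0,0.1465],0.2],[[-1,26,0],[0,0,0.1465],0.2],[[-1,26,0],[0,0,0.1465],0.2],[[-1,26,0],[0,0,0.1465],0.2],[[0,25,0],[0,0,0.1465],0.2],[[0,0,0],[0,0.131,0],0.2],[[0,0,0],[0,0.131,0],0.2],[[0,0,0],[0,0,0],0.2],[[0,0,0],[0,0,0],0.2]]' 40 >/dev/null; python3 g.py
python3 - <<'E'
from h import *
im,P,c=snap('wrist','w2')
snap('scene','s2')
E
```

```text
t 6.28 tcp [558.  394.4 140.2] yaz 89.3 z [-0.257 -0.    -0.966] F [ 0.   0.6 -0.5] w 27.2 g 42.4 q [-0.65  0.66  0.01  1.51 -0.17  1.19  1.  ]
```

View pics/w2.png

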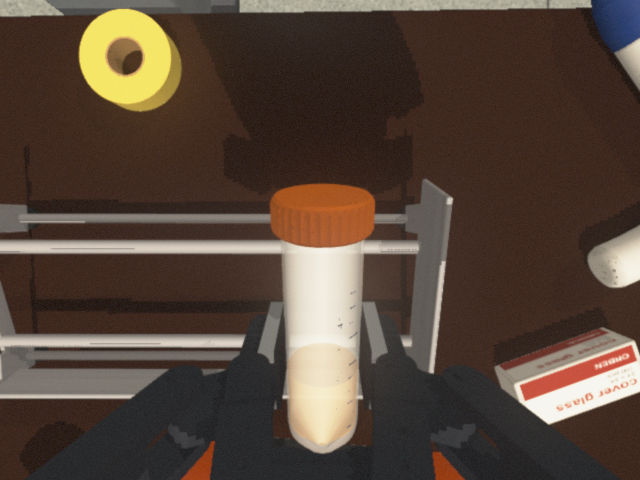

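The tube is held square, with its cap at (323,215). The high rail is at row 247, the low rail at row 340, and the cheek's inner face meets the high rail at (419,248). I'll check the rack pose against these.

Run:
```python
from h import *
c=cal('wrist')
print('high',atz(c,100,247,.05),atz(c,419,248,.05),'low',atz(c,100,341,.033),atz(c,405,340,.033))
P=np.load('pics/w2.npz')['P']
for u,v in((323,200),(323,225),(323,265),(323,300)): print(P[v,u].round(4))
```

```text
high [0.5254728  0.26663716 0.05      ] [0.52807736 0.4513019  0.05      ] low [0.58658287 0.25382854 0.033     ] [0.58790064 0.44694822 0.033     ]
[0.5038 0.3958 0.1529]
[0.5114 0.3957 0.1585]
[0.5241 0.3956 0.1529]
[0.5361 0.3954 0.1492]
```

```bash
python3 -m handwheel '[[[3,0,-30],[0,0,0],0.2],[[0,0,-25],[0,0,0],0.2],[[0,0,-11],[0,0,0],0.2],[[0,0,-4],[0,0,0],0.2],[[0,0,0],[0,0,0],0.2],[[0,0,0],[0,0,0],0.2]]' 40 >/dev/null; python3 g.py
```

```text
t 7.12 tcp [561.7 394.6  71.3] yaz 89.3 z [-0.258  0.001 -0.966] F [ 0.2  0.4 -0.6] w 27.1 g 42.4 q [-0.64  0.74  0.01  1.53 -0.18  1.09  1.02]
```

```bash
python3 -m handwheel '[[[0,0,-2],[0,0,0],0.2],[[0,0,0],[0,0,0],0.2],[[0,0,0],[0,0,0],0.52],[[0,0,0],[0,0,0],0.52],[[0,0,0],[0,0,0],0.52],[[0,0,0],[0,0,0],0.52],[[5,0,20],[0,0,0],0.52],[[8,0,30],[0,0,0],0.52],[[0,-30,0],[0,0,0],0.2],[[-12,-10,3],[0,0,0],0],[[0,0,0],[0,0,0],0],[[0,0,0],[0,0,0],0],[[0,0,0],[0,0,0],0]]' 40 >/dev/null; python3 g.py
python3 - <<'E'
from h import *
im,P,c=snap('wrist','w3')
cv2.imwrite('pics/w3s.png',im[100:420])
E
```

```text
t 8.75 tcp [562.4 355.1 121.4] yaz 89.3 z [-0.259  0.    -0.966] F [0.2 0.5 0.2] w 0.2 g 0.0 q [-0.6   0.66  0.02  1.56 -0.17  1.15  1.06]
```

View pics/w3s.png

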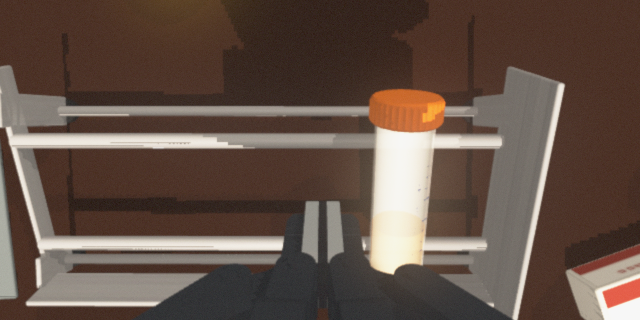

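```bash
python3 -m handwheel '[[[-6,0,-24],[0,0,0],0],[[-7,0,-24],[0,0,0],0],[[0,5,0],[0,0,0],0],[[0,5,0],[0,0,0],0],[[0,5,0],[0,0,0],0],[[0,5,0],[0,0,0],0],[[0,5,0],[0,0,0],0],[[0,5,0],[0,0,0],0],[[0,5,0],[0,0,0],0],[[0,5,0],[0,0,0],0],[[0,0,0],[0,0,0],0]]' >/dev/null; python3 g.py;python3 -m handwheel '[[[0,2,0],[0,0,0],0],[[0,1,0],[0,0,0],0],[[0,1,0],[0,0,0],0],[[0,0,0],[0,0,0],0]]' >/dev/null; python3 g.py
```

```text
t 10.18 tcp [549.  394.9  73.2] yaz 89.3 z [-0.259 -0.    -0.966] F [-0.2 -0.   1.6] w -0.2 g 0.0 q [-0.65  0.72  0.    1.56 -0.18  1.08  1.02]
t 10.68 tcp [549.2 398.4  73.3] yaz 89.3 z [-0.259 -0.    -0.966] F [ 0.8 -0.2 -0.5] w -0.4 g 0.0 q [-0.65  0.73  0.    1.55 -0.18  1.08  1.01]
```

```bash
for i in 1 2 3; do python3 -m handwheel '[[[0,1,0],[0,0,0],0],[[0,1,0],[0,0,0],0],[[0,0,0],[0,0,0],0]]' >/dev/null; python3 g.py; done
```

```text
t 11.05 tcp [549.2 400.5  73.3] yaz 89.3 z [-0.259  0.    -0.966] F [-0.1 -0.1  0.2] w -0.1 g 0.0 q [-0.65  0.73  0.    1.55 -0.18  1.08  1.01]
t 11.43 tcp [549.2 402.5  73.3] yaz 89.3 z [-0.259 -0.    -0.966] F [ 0.2 -0.   0.2] w 0.3 g 0.0 q [-0.66  0.73  0.    1.55 -0.18  1.08  1.01]
t 11.8 tcp [549.2 404.5  73.3] yaz 89.3 z [-0.259 -0.    -0.966] F [-0.1 -0.2 -0.1] w 0.3 g 0.0 q [-0.66  0.73  0.    1.54 -0.18  1.08  1.01]
```

Run:
```python
from h import *
im,P,c=snap('wrist','w4')
cv2.imwrite('pics/w4s.png',cv2.resize(im[100:420,250:640],None,fx=1.8,fy=1.8))
```

```text
(no output)
```

View pics/w4s.png

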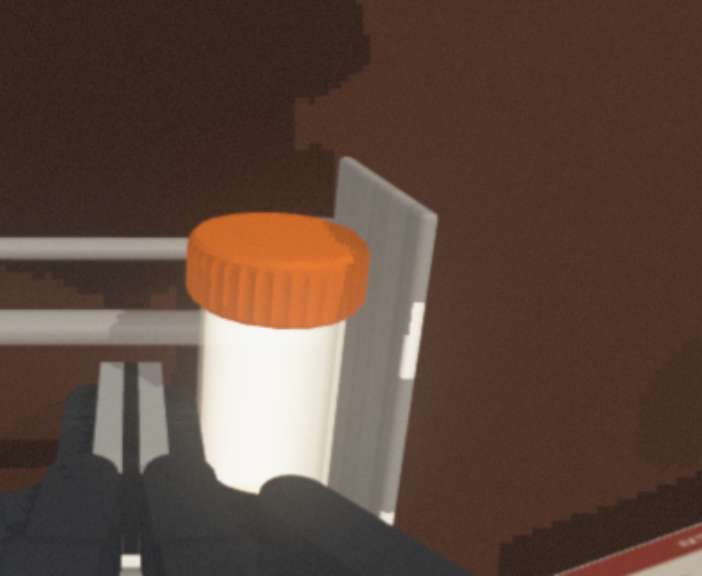

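The cap is near the cheek but no contact force shows, so I'll keep pushing.

```bash
for i in 1 2 3 4; do python3 -m handwheel '[[[0,1,0],[0,0,0],0],[[0,1,0],[0,0,0],0],[[0,0,0],[0,0,0],0]]' >/dev/null; python3 g.py | cut -c1-110; done
python3 - <<'E'
from h import *
im,P,c=snap('wrist','w5')
hsv=cv2.cvtColor(im,cv2.COLOR_BGR2HSV); o=(hsv[...,1]>150)&(hsv[...,0]<20)&(P[...,2]>.06)&(P[...,2]<.1)
q=P[o]; print(np.percentile(q[:,1],[1,50,99]).round(4)); 
k=(P[...,2]>.03)&(P[...,2]<.1)&(P[...,1]>.435)&~o; print(np.percentile(P[k][:,1],[2,20,50]))
E
```

```text
t 12.22 tcp [549.4 406.2  73.3] yaz 89.3 z [-0.259 -0.    -0.966] F [-0.1 -1.3 -0.3] w 0.1 g 0.5 q [-0.66  0.7
t 12.6 tcp [549.5 406.7  73.1] yaz 89.3 z [-0.26  -0.002 -0.966] F [-0.8 -7.7  2.7] w -0.0 g 4.4 q [-0.66  0.7
t 12.97 tcp [549.4 407.1  72.9] yaz 89.2 z [-0.26  -0.004 -0.965] F [ -1.7 -16.4   5.7] w 0.2 g 8.4 q [-0.66  
t 13.35 tcp [549.5 407.4  72.8] yaz 89.2 z [-0.261 -0.006 -0.965] F [ -4.3 -25.4   8.8] w 0.0 g 12.5 q [-0.66 
[0.4176 0.4327 0.4493]
[0.43576949 0.44298248 0.45160622]
```

```bash
python3 -m handwheel '[[[0,-10,0],[0,0,0],0],[[0,-6,0],[0,0,0],0],[[7,0,25],[0,0,0],0],[[12,0,45],[0,0,0],0],[[0,0,30],[0,-0.131,0],0.8],[[0,0,0],[0,-0.131,0],0.8],[[-12,-33,0],[0,0,-0.12],1],[[-12,-33,0],[0,0,-0.12],1],[[-12,-33,0],[0,0,-0.12],1],[[-12,-33,0],[0,0,-0.12],1],[[-12,-33,0],[0,0,-0.12],1],[[-12,-33,0],[0,0,-0.12],1],[[-12,-33,0],[0,0,-0.12],1],[[-12,-33,0],[0,0,-0.12],1],[[-12,-33,0],[0,0,-0.12],1],[[-8,-33,0],[0,0,-0.12],1],[[0,0,0],[0,0,0],1],[[0,0,0],[0,0,0],1]]' >/dev/null; python3 g.py
```

```text
t 15.65 tcp [452.6  67.1 173.6] yaz 20.6 z [ 0.001  0.001 -1.   ] F [0.9 0.6 0.1] w 85.5 g 0.0 q [-0.66  0.18  0.41  2.18 -0.1   0.8   0.18]
```

```bash
python3 -m handwheel '[[[0,2,-45],[0,0,0],1],[[0,0,-45],[0,0,0],1],[[0,0,-35],[0,0,0],1],[[0,0,-18],[0,0,0],1],[[0,0,0],[0,0,0],1],[[0,0,0],[0,0,0],0.2],[[0,0,0],[0,0,0],0.2],[[0,0,0],[0,0,0],0.2],[[0,0,0],[0,0,0],0.2],[[0,0,0],[0,0,0],0.2],[[0,0,0],[0,0,0],0.2]]' 40 >/dev/null; python3 g.py
```

```text
t 17.02 tcp [452.5  68.6  30.9] yaz 20.5 z [ 0.001  0.001 -1.   ] F [-2.2  0.9  9.8] w 27.9 g 38.9 q [-0.54  0.45  0.3   2.26 -0.3   0.46  0.35]
```

```bash
python3 -m handwheel '[[[0,0,40],[0,0,0],0.2],[[0,0,40],[0,0,0],0.2],[[0,0,30],[0,0,0],0.2],[[11,30,0],[0,0,0.12],0.2],[[11,30,0],[0,0,0.12],0.2],[[11,30,0],[0,0,0.12],0.2],[[11,30,0],[0,0,0.12],0.2],[[11,30,0],[0,0,0.12],0.2],[[11,30,0],[0,0,0.12],0.2],[[11,30,0],[0,0,0.12],0.2],[[11,30,0],[0,0,0.12],0.2],[[11,30,0],[0,0,0.12],0.2],[[10,30,0],[0,0,0.12],0.2],[[0,0,0],[0,0.131,0],0.2],[[0,0,0],[0,0.131,0],0.2],[[0,0,-30],[0,0,0],0.2],[[0,0,0],[0,0,0],0.2],[[0,0,0],[0,0,0],0.2]]' 40 >/dev/null; python3 g.py
python3 - <<'E'
from h import *
im,P,c=snap('wrist','w6')
hsv=cv2.cvtColor(im,cv2.COLOR_BGR2HSV); o=((hsv[...,1]>150)&(hsv[...,0]<20)&(P[...,2]>.06)).astype(np.uint8)
n,l,s,k=cv2.connectedComponentsWithStats(o)
for i in range(1,n):
    if s[i,4]>300: q=P[l==i]; print(k[i].round(),s[i,4],np.percentile(q,[1,50,99],axis=0).round(4).tolist())
E
```

```text
t 19.27 tcp [561.1 368.7 111.2] yaz 89.3 z [-0.259  0.    -0.966] F [-0.1 -0.4  0. ] w 27.6 g 40.0 q [-0.63  0.68  0.03  1.55 -0.18  1.14  1.05]
[322. 213.] 5772 [[0.5001, 0.3535, 0.1033], [0.5108, 0.3697, 0.127], [0.52, 0.3859, 0.1322]]
[467. 213.] 3240 [[0.5022, 0.4166, 0.0612], [0.5118, 0.4302, 0.0823], [0.5207, 0.4482, 0.0876]]
```

```bash
python3 -m handwheel '[[[1,0,-25],[0,0,0],0.2],[[0,0,-13],[0,0,0],0.2],[[0,0,-4],[0,0,0],0.2],[[0,0,0],[0,0,0],0.2],[[0,0,0],[0,0,0],0.2],[[0,0,0],[0,0,0],0.5],[[0,0,0],[0,0,0],0.5],[[0,0,0],[0,0,0],0.5],[[0,0,0],[0,0,0],0.5],[[5,0,20],[0,0,0],0.5],[[8,0,30],[0,0,0],0.5],[[0,-30,0],[0,0,0],0.2],[[-12,-10,3],[0,0,0],0],[[0,0,0],[0,0,0],0],[[0,0,0],[0,0,0],0],[[-6,0,-24],[0,0,0],0],[[-7,0,-24],[0,0,0],0],[[0,5,0],[0,0,0],0],[[0,5,0],[0,0,0],0],[[0,0,0],[0,0,0],0]]' 40 >/dev/null; python3 g.py
python3 -m handwheel '[[[0,5,0],[0,0,0],0],[[0,5,0],[0,0,0],0],[[0,5,0],[0,0,0],0],[[0,5,0],[0,0,0],0],[[0,4,0],[0,0,0],0],[[0,3,0],[0,0,0],0],[[0,0,0],[0,0,0],0]]' >/dev/null; python3 g.py
python3 - <<'E'
from h import *
im,P,c=snap('wrist','w7')
cv2.imwrite('pics/w7s.png',im[100:420])
E
```

```text
t 21.82 tcp [550.8 339.5  74.3] yaz 89.3 z [-0.258  0.001 -0.966] F [ 1.3  0.1 -0.3] w -0.1 g 0.0 q [-0.6   0.69  0.02  1.63 -0.18  1.05  1.09]
t 22.7 tcp [550.2 365.6  73.3] yaz 89.3 z [-0.259 -0.    -0.966] F [-0.3 -0.7 -0.9] w 0.4 g 0.0 q [-0.63  0.71  0.02  1.6  -0.18  1.06  1.06]
```

View pics/w7s.png

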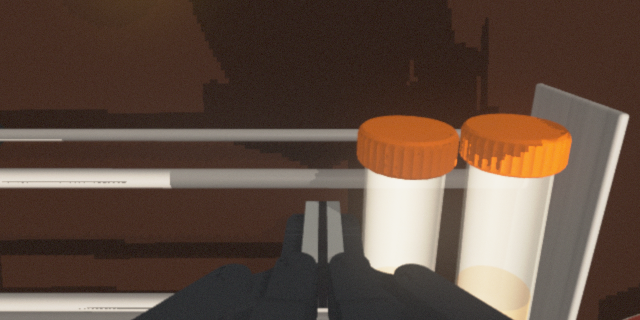

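The caps are almost touching, so I'll push on to contact.

```bash
for i in 1 2 3 4; do python3 -m handwheel '[[[0,1,0],[0,0,0],0],[[0,1,0],[0,0,0],0],[[0,0,0],[0,0,0],0]]' >/dev/null; python3 g.py | cut -c1-110; done
```

```text
t 23.12 tcp [550.2 367.5  73.3] yaz 89.3 z [-0.259  0.    -0.966] F [0.1 0.2 0.3] w 0.1 g 0.0 q [-0.63  0.71  
t 23.5 tcp [550.2 369.5  73.3] yaz 89.3 z [-0.259 -0.    -0.966] F [-0.1  1.1  0.6] w -0.1 g 0.0 q [-0.63  0.7
t 23.88 tcp [550.3 371.4  73.3] yaz 89.3 z [-0.259 -0.    -0.966] F [ 1.6 -0.3  0.3] w 0.2 g 0.3 q [-0.63  0.7
t 24.25 tcp [550.6 372.7  73.2] yaz 89.3 z [-0.259 -0.001 -0.966] F [ 2.1 -3.3  0.6] w 0.2 g 2.2 q [-0.63  0.7
```

```bash
python3 -m handwheel '[[[0,-8,0],[0,0,0],0],[[7,0,25],[0,0,0],0],[[12,0,45],[0,0,0],0],[[0,0,30],[0,-0.131,0],0.8],[[0,0,0],[0,-0.131,0],0.8],[[-9,-34,0],[0,0,-0.152],1],[[-9,-34,0],[0,0,-0.152],1],[[-9,-34,0],[0,0,-0.152],1],[[-9,-34,0],[0,0,-0.152],1],[[-9,-34,0],[0,0,-0.152],1],[[-9,-34,0],[0,0,-0.152],1],[[-9,-35,0],[0,0,-0.152],1],[[-9,-35,0],[0,0,-0.152],1],[[-9,-35,0],[0,0,-0.152],1],[[-9,-35,0],[0,0,-0.152],1],[[-9,-35,0],[0,0,-0.152],1],[[-8,-35,0],[0,0,-0.152],1],[[0,0,0],[0,0,0],1],[[0,0,0],[0,0,0],1]]' >/dev/null; python3 g.py;  python3 - <<'E'
from h import *
snap('wrist','w8')
E
```

```text
t 26.62 tcp [462.3 -48.1 173.4] yaz -15.2 z [ 0.     0.001 -1.   ] F [-0.6  0.2 -0.3] w 85.6 g 0.0 q [-0.57  0.21  0.61  2.17 -0.17  0.8  -0.12]
```

View pics/w8.png

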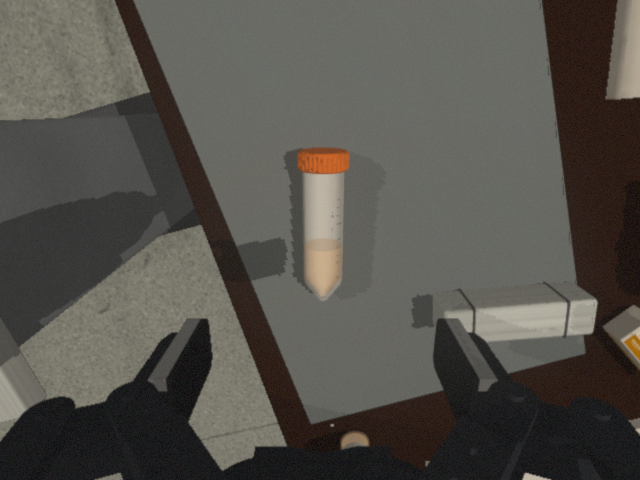

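B is centred, with its cap at (323,161) and tip at (323,300). The bar's top face has corners near (433,296), (470,285), (597,285) and (473,338). I'll get B's and the bar's positions from these.

Run:
```python
from h import *
c=cal('wrist'); 
p=atz(c,323,161,.0205);q=atz(c,323,300,.017);d=p-q;d[2]=0;L=np.linalg.norm(d);print(L,np.degrees(np.arctan2(d[1],d[0])),p-d/L*.0505)
P=np.load('pics/w8.npz')['P']; m=np.zeros((480,640),bool); m[270:350,425:600]=True
m&=(P[...,2]>.030)&(P[...,2]<.045)
q=P[m]; r=cv2.minAreaRect((q[:,:2]*1000).astype(np.float32)); print(m.sum(),r,np.median(q[:,2]),q.mean(0)); print(cv2.boxPoints(r).round())
```

```text
0.10746773097724022 74.92636305676825 [ 0.4628881  -0.04953745  0.0205    ]
5128 ((585.7212524414062, -150.7052001953125), (31.081022262573242, 112.41356658935547), 79.82787322998047) 0.036851251892425746 [ 0.5918915  -0.14839492  0.03643439]
[[ 528. -156.]
 [ 638. -176.]
 [ 644. -145.]
 [ 533. -125.]]
```

```bash
python3 -m handwheel '[[[0.5,-1.5,-45],[0,0,0],1],[[0,0,-45],[0,0,0],1],[[0,0,-35],[0,0,0],1],[[0,0,-18],[0,0,0],1],[[0,0,0],[0,0,0],1],[[0,0,0],[0,0,0],0.2],[[0,0,0],[0,0,0],0.2],[[0,0,0],[0,0,0],0.2],[[0,0,0],[0,0,0],0.2],[[0,0,0],[0,0,0],0.2],[[0,0,0],[0,0,0],0.2]]' 40 >/dev/null; python3 g.py
```

```text
t 28.05 tcp [463.  -49.9  30.8] yaz -15.2 z [ 0.001  0.001 -1.   ] F [-2.1  1.5  9.7] w 27.9 g 38.9 q [-0.39  0.48  0.43  2.25 -0.43  0.49  0.12]
```

```bash
python3 -m handwheel '[[[0,0,40],[0,0,0],0.2],[[0,0,40],[0,0,0],0.2],[[0,0,30],[0,0,0],0.2],[[8,32,0],[0,0,0.152],0.2],[[8,32,0],[0,0,0.152],0.2],[[8,32,0],[0,0,0.152],0.2],[[8,32,0],[0,0,0.152],0.2],[[8,32,0],[0,0,0.152],0.2],[[8,32,0],[0,0,0.152],0.2],[[8,32,0],[0,0,0.152],0.2],[[8,32,0],[0,0,0.152],0.2],[[8,32,0],[0,0,0.152],0.2],[[8,32,0],[0,0,0.152],0.2],[[9,32,0],[0,0,0.152],0.2],[[10,32,0],[0,0,0.152],0.2],[[0,0,0],[0,0.131,0],0.2],[[0,0,0],[0,0.131,0],0.2],[[0,0,-30],[0,0,0],0.2],[[0,0,0],[0,0,0],0.2],[[0,0,0],[0,0,0],0.2]]' 40 >/dev/null; python3 g.py
python3 - <<'E'
from h import *
im,P,c=snap('wrist','w9')
hsv=cv2.cvtColor(im,cv2.COLOR_BGR2HSV); o=((hsv[...,1]>150)&(hsv[...,0]<20)&(P[...,2]>.06)).astype(np.uint8)
n,l,s,k=cv2.connectedComponentsWithStats(o)
for i in range(1,n):
    if s[i,4]>300: q=P[l==i]; print(k[i].round(),s[i,4],np.percentile(q,[1,50,99],axis=0).round(4).tolist())
E
```

```text
t 30.55 tcp [561.7 334.2 111.2] yaz 89.3 z [-0.258  0.    -0.966] F [-0.8  0.2  0.3] w 27.7 g 40.0 q [-0.59  0.65  0.03  1.6  -0.18  1.12  1.09]
[322. 211.] 5773 [[0.5003, 0.319, 0.1038], [0.511, 0.3352, 0.1272], [0.5201, 0.3514, 0.1323]]
[506. 211.] 6563 [[0.502, 0.3815, 0.0616], [0.5116, 0.4171, 0.0822], [0.5205, 0.4467, 0.0876]]
```

Both placed caps form one continuous blob (0.3815 to 0.4467 m, about 68 mm), so they are touching. I'll place the third tube.

```bash
python3 -m handwheel '[[[0,0,-25],[0,0,0],0.2],[[0,0,-13],[0,0,0],0.2],[[0,0,-4],[0,0,0],0.2],[[0,0,0],[0,0,0],0.2],[[0,0,0],[0,0,0],0.2],[[0,0,0],[0,0,0],0.5],[[0,0,0],[0,0,0],0.5],[[0,0,0],[0,0,0],0.5],[[0,0,0],[0,0,0],0.5],[[5,0,20],[0,0,0],0.5],[[8,0,30],[0,0,0],0.5],[[0,-30,0],[0,0,0],0.2],[[-12,-10,3],[0,0,0],0],[[0,0,0],[0,0,0],0],[[0,0,0],[0,0,0],0],[[-6,0,-24],[0,0,0],0],[[-7,0,-24],[0,0,0],0],[[0,5,0],[0,0,0],0],[[0,5,0],[0,0,0],0],[[0,0,0],[0,0,0],0]]' 40 >/dev/null; python3 g.py
python3 -m handwheel '[[[0,5,0],[0,0,0],0],[[0,5,0],[0,0,0],0],[[0,5,0],[0,0,0],0],[[0,5,0],[0,0,0],0],[[0,4,0],[0,0,0],0],[[0,3,0],[0,0,0],0],[[0,0,0],[0,0,0],0]]' >/dev/null; python3 g.py;for i in 1 2 3 4; do python3 -m handwheel '[[[0,1,0],[0,0,0],0],[[0,1,0],[0,0,0],0],[[0,0,0],[0,0,0],0]]' >/dev/null; python3 g.py | cut -c1-110; done
```

```text
t 33.1 tcp [550.3 305.   74.2] yaz 89.3 z [-0.258  0.001 -0.966] F [ 0.  -0.   0.2] w -0.0 g 0.0 q [-0.56  0.67  0.03  1.67 -0.18  1.04  1.13]
t 33.98 tcp [549.7 331.1  73.3] yaz 89.3 z [-0.259 -0.    -0.966] F [0.9 0.1 0.4] w -0.1 g 0.0 q [-0.59  0.68  0.03  1.64 -0.18  1.05  1.1 ]
t 34.35 tcp [549.7 332.9  73.3] yaz 89.3 z [-0.259 -0.    -0.966] F [-0.6  1.2 -0.4] w 0.2 g 0.0 q [-0.59  0.6
t 34.73 tcp [549.8 334.9  73.3] yaz 89.3 z [-0.259 -0.    -0.966] F [ 0.7 -0.1 -0.3] w -0.0 g 0.1 q [-0.6   0.
t 35.1 tcp [549.8 337.   73.3] yaz 89.3 z [-0.259 -0.    -0.966] F [ 0.5 -1.2  0. ] w -0.2 g 0.3 q [-0.6   0.6
t 35.48 tcp [549.9 338.5  73.3] yaz 89.3 z [-0.259 -0.    -0.966] F [ 1.6 -4.3  0.2] w -0.1 g 1.8 q [-0.6   0.
```

```bash
python3 -m handwheel '[[[0,-8,0],[0,0,0],0],[[7,0,25],[0,0,0],0],[[12,0,45],[0,0,0],0],[[0,0,30],[0,-0.131,0],0.8],[[0,0,0],[0,-0.131,0],0.8],[[1,-37,0],[0,0,-0.013],1],[[1,-37,0],[0,0,-0.013],1],[[1,-37,0],[0,0,-0.013],1],[[1,-37,0],[0,0,-0.013],1],[[1,-37,0],[0,0,-0.013],1],[[1,-37,0],[0,0,-0.013],1],[[1,-37,0],[0,0,-0.013],1],[[1,-37,0],[0,0,-0.013],1],[[1,-37,0],[0,0,-0.013],1],[[1,-37,0],[0,0,-0.013],1],[[2,-37,0],[0,0,-0.013],1],[[3,-37,0],[0,0,-0.013],1],[[2,-38,0],[0,0,-0.013],1],[[0,0,0],[0,0,0],1],[[0,0,0],[0,0,0],1]]' >/dev/null; python3 g.py;  python3 - <<'E'
from h import *
im,P,c=snap('wrist','w10'); snap('top','t10')
m=(P[...,2]>.030)&(P[...,2]<.046)&(abs(P[...,0]-.586)<.09)&(abs(P[...,1]+.151)<.09)
n,l,s,k=cv2.connectedComponentsWithStats(m.astype(np.uint8)); i=1+s[1:,4].argmax(); q=P[l==i]
r=cv2.minAreaRect((q[:,:2]*1000).astype(np.float32)); print(s[i],r,np.median(q[:,2])); print(cv2.boxPoints(r).round())
E
```

```text
t 37.98 tcp [ 585.5 -150.7  173.2] yaz 79.6 z [-0.     0.001 -1.   ] F [-0.1  0.8 -0.6] w 85.3 g 0.0 q [-0.05  0.41  0.25  1.86 -0.13  0.89  1.65]
[ 290  109   49  166 7403] ((559.1885375976562, -149.837890625), (30.436595916748047, 111.10298919677734), 79.93630981445312) 0.036963369550833736
[[ 502. -155.]
 [ 611. -175.]
 [ 617. -145.]
 [ 507. -125.]]
```

View pics/w10.png

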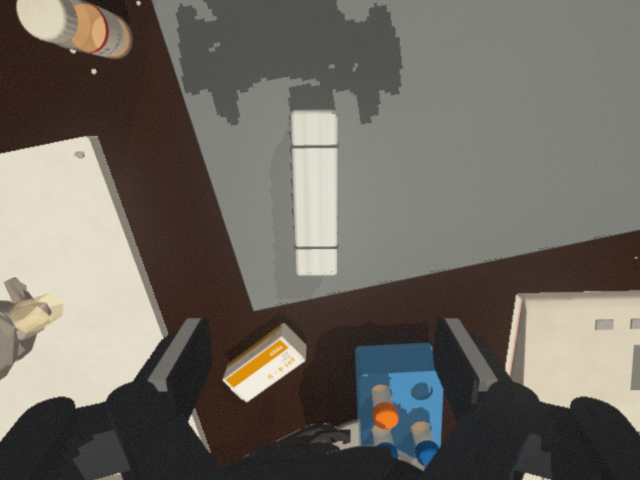

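The bar spans (293,111) to (336,275) in the picture. It has been knocked about 26 mm towards the robot, so I'll grip it at its new centre (559, −150).

```bash
python3 -m handwheel '[[[-26,1,-20],[0,0,0],1],[[0,0,-45],[0,0,0],1],[[0,0,-40],[0,0,0],1],[[0,0,-25],[0,0,0],1],[[0,0,-12],[0,0,0],1],[[0,0,0],[0,0,0],1],[[0,0,0],[0,0,0],0.2],[[0,0,0],[0,0,0],0.2],[[0,0,0],[0,0,0],0.2],[[0,0,0],[0,0,0],0.2],[[0,0,0],[0,0,0],0.2],[[0,0,0],[0,0,0],0.2]]' 70 >/dev/null; python3 g.py
```

```text
t 39.58 tcp [ 560.1 -150.2   32.1] yaz 79.6 z [ 0.001 -0.    -1.   ] F [-1.6  1.2  9.7] w 28.9 g 69.7 q [-0.    0.57  0.19  1.98 -0.19  0.6   1.71]
```

```bash
python3 -m handwheel '[[[0,0,30],[0,0,0],0.2],[[0,0,40],[0,0,0],0.2],[[0,0,45],[0,0,0],0.2],[[0,37,0],[0,0,0.014],0.2],[[0,37,0],[0,0,0.014],0.2],[[0,37,0],[0,0,0.014],0.2],[[0,37,0],[0,0,0.014],0.2],[[0,37,0],[0,0,0.014],0.2],[[0,38,0],[0,0,0.014],0.2],[[0,38,0],[0,0,0.014],0.2],[[0,38,0],[0,0,0.014],0.2],[[0,38,0],[0,0,0.014],0.2],[[0,38,0],[0,0,0.014],0.2],[[1,38,0],[0,0,0.014],0.2],[[1,37,0],[0,0,0.014],0.2],[[0,0,0],[0,0.131,0],0.2],[[0,0,0],[0,0.131,0],0.2],[[0,0,-35],[0,0,0],0.2],[[0,0,0],[0,0,0],0.2],[[0,0,0],[0,0,0],0.2]]' 70 >/dev/null; python3 g.py
python3 - <<'E'
from h import *
im,P,c=snap('wrist','w11')
E
```

```text
t 42.08 tcp [561.7 300.1 112.2] yaz 89.2 z [-0.259  0.    -0.966] F [-0.2 -0.4 -2.4] w 28.8 g 69.7 q [-0.57  0.63  0.06  1.64 -0.18  1.11  1.14]
```

View pics/w11.png

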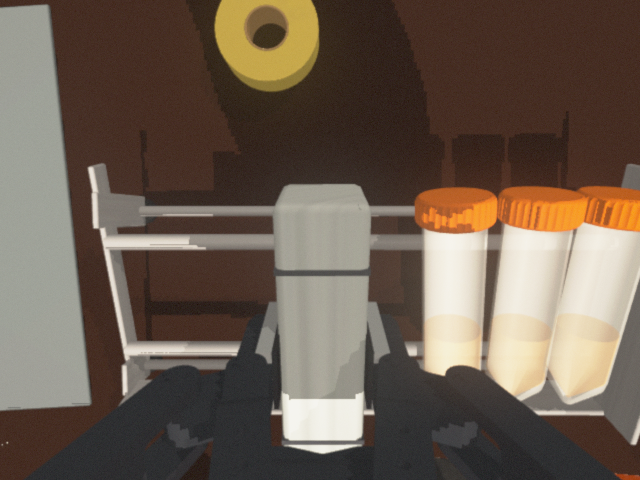

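The bar is held square. The three tubes sit together at the right against the cheek. I'll lower the bar and push it in.

```bash
python3 -m handwheel '[[[0,0,-25],[0,0,0],0.2],[[0,0,-12],[0,0,0],0.2],[[0,0,-3],[0,0,0],0.2],[[0,0,-1],[0,0,0],0.2],[[0,0,0],[0,0,0],0.2],[[0,0,0],[0,0,0],0.5],[[0,0,0],[0,0,0],0.5],[[0,0,0],[0,0,0],0.5],[[0,0,0],[0,0,0],0.5],[[5,0,20],[0,0,0],0.5],[[10,0,36],[0,0,0],0.5],[[0,-30,0],[0,0,0],0.2],[[-12,-12,3],[0,0,0],0],[[0,0,0],[0,0,0],0],[[0,0,0],[0,0,0],0],[[-7,0,-27],[0,0,0],0],[[-8,0,-27],[0,0,0],0],[[0,5,0],[0,0,0],0],[[0,3,0],[0,0,0],0],[[0,0,0],[0,0,0],0]]' 40 >/dev/null; python3 g.py
python3 -m handwheel '[[[0,4,0],[0,0,0],0],[[0,4,0],[0,0,0],0],[[0,4,0],[0,0,0],0],[[0,3,0],[0,0,0],0],[[0,3,0],[0,0,0],0],[[0,0,0],[0,0,0],0]]' >/dev/null; python3 g.py
python3 - <<'E'
from h import *
im,P,c=snap('wrist','w12')
E
```

```text
t 44.62 tcp [550.5 266.7  76.4] yaz 89.3 z [-0.258  0.001 -0.966] F [ 0.8  0.5 -0.1] w 0.5 g 0.0 q [-0.54  0.64  0.06  1.71 -0.18  1.03  1.19]
t 45.38 tcp [549.7 284.2  75.2] yaz 89.3 z [-0.259  0.    -0.966] F [-0.7 -0.3 -0.2] w -0.2 g 0.2 q [-0.56  0.65  0.06  1.7  -0.19  1.03  1.17]
```

View pics/w12.png

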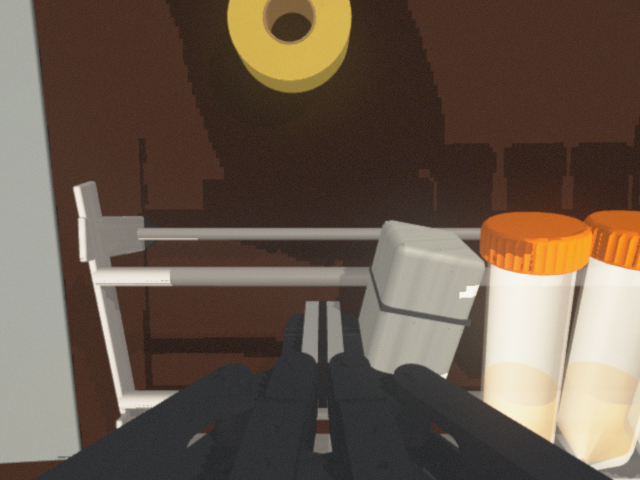

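The bar has yawed, with its cap end towards the tubes. I'll measure it.

```bash
cat > bar.py <<'E'
from h import *
import sys
P=np.load(f'pics/{sys.argv[1]}.npz')['P']; im=np.load(f'pics/{sys.argv[1]}.npz')['im']
t=np.tan(np.radians(15)); x=P[...,0]-.5585
h=(P[...,2]-.058+ (x-.001)*t)*np.cos(np.radians(15))   # height over bar centre line plane
hsv=cv2.cvtColor(im,cv2.COLOR_BGR2HSV)
m=(h>.010)&(h<.021)&(abs(x)<.075)&(P[...,1]>.2)&(P[...,1]<.41)&(hsv[...,1]<60)
if len(sys.argv)>2: m&=P[...,1]<float(sys.argv[2])
m=cv2.morphologyEx(m.astype(np.uint8),cv2.MORPH_OPEN,np.ones((3,3),np.uint8))
n,l,s,k=cv2.connectedComponentsWithStats(m)
for i in range(1,n):
    if s[i,4]>200:
        q=P[l==i]; r=cv2.minAreaRect((q[:,:2]*1000).astype(np.float32)); print(k[i].round(),s[i,4],r,np.median(h[l==i]).round(4)); print(cv2.boxPoints(r).round().tolist())
E
python3 bar.py w12
```

```text
[423. 306.] 11397 ((533.498291015625, 318.7764892578125), (30.87710952758789, 46.594932556152344), 78.32450866699219) 0.0176
[[508.0, 308.0], [553.0, 299.0], [559.0, 329.0], [514.0, 339.0]]
[539. 341.] 5799 ((551.2354736328125, 363.3629455566406), (61.55286407470703, 17.865421295166016), 3.345747709274292) 0.0122
[[520.0, 370.0], [521.0, 353.0], [582.0, 356.0], [581.0, 374.0]]
[628. 362.] 2486 ((558.5326538085938, 393.8242492675781), (73.81838989257812, 15.25478744506836), 14.203137397766113) 0.0117
[[521.0, 392.0], [525.0, 377.0], [596.0, 395.0], [592.0, 410.0]]
[322. 337.] 1263 ((541.6886596679688, 284.84686279296875), (27.322025299072266, 7.086757183074951), 89.20367431640625) 0.0158
[[538.0, 271.0], [545.0, 271.0], [545.0, 298.0], [538.0, 299.0]]
[614. 461.] 277 ((600.171142578125, 401.55755615234375), (7.420039653778076, 15.638204574584961), 21.409902572631836) 0.0122
[[594.0, 407.0], [600.0, 393.0], [606.0, 396.0], [601.0, 410.0]]
```

```bash
python3 -m handwheel '[[[0,-8,0],[0,0,0],0],[[10,-2,-3],[0,0,0],0],[[10,0,-3],[0,0,0],0],[[0,4,0],[0,0,0],0],[[0,4,0],[0,0,0],0],[[0,3,0],[0,0,0],0],[[0,3,0],[0,0,0],0],[[0,3,0],[0,0,0],0],[[0,3,0],[0,0,0],0],[[0,2,0],[0,0,0],0],[[0,0,0],[0,0,0],0]]' >/dev/null; python3 g.py
python3 - <<'E'
from h import *
im,P,c=snap('wrist','w13')
E
python3 bar.py w13 .345
```

```text
t 46.8 tcp [569.6 296.1  69.3] yaz 89.2 z [-0.259  0.    -0.966] F [ 0.4 -1.1 -0.4] w -0.0 g 0.3 q [-0.56  0.69  0.06  1.64 -0.19  1.05  1.16]
[405. 279.] 18119 ((543.5106201171875, 312.64788818359375), (57.61981201171875, 65.2064437866211), 88.15235137939453) 0.0178
[[510.0, 285.0], [575.0, 283.0], [577.0, 340.0], [512.0, 342.0]]
```

```bash
cat > edge.py <<'E'
from h import *
import sys
P=np.load(f'pics/{sys.argv[1]}.npz')['P']; x=P[...,0]-.5585
h=(P[...,2]-.058+(x-.001)*np.tan(np.radians(15)))*np.cos(np.radians(15))
for x0 in np.arange(.508,.62,.006):
    m=(abs(P[...,0]-x0)<.003)&(h>.0145)&(h<.021)&(P[...,1]>.2)&(P[...,1]<.35)
    y=np.sort(P[m][:,1])
    if len(y)>10:
        g=np.split(y,np.where(np.diff(y)>.003)[0]+1); print(x0.round(3),[(a[0].round(4),a[-1].round(4)) for a in g if len(a)>5])
E
python3 edge.py w13
```

```text
0.514 [(np.float64(0.3112), np.float64(0.341))]
0.52 [(np.float64(0.3112), np.float64(0.3411))]
0.526 [(np.float64(0.311), np.float64(0.341))]
0.532 [(np.float64(0.3107), np.float64(0.3415))]
0.538 [(np.float64(0.3109), np.float64(0.3414))]
0.544 [(np.float64(0.3108), np.float64(0.3409))]
0.55 [(np.float64(0.3107), np.float64(0.3406))]
0.556 [(np.float64(0.3107), np.float64(0.3403))]
0.562 [(np.float64(0.2832), np.float64(0.3405))]
0.568 [(np.float64(0.283), np.float64(0.2885)), (np.float64(0.3043), np.float64(0.3404))]
0.574 [(np.float64(0.3131), np.float64(0.3253)), (np.float64(0.3287), np.float64(0.3404))]
0.598 [(np.float64(0.3358), np.float64(0.3405))]
```

The bar is square now, with its left face at y≈0.341. I'll push at mid-length until it makes contact.

```bash
python3 -m handwheel '[[[0,-5,0],[0,0,0],0],[[-10,0,3],[0,0,0],0],[[0,4,0],[0,0,0],0],[[0,1,0],[0,0,0],0],[[0,1,0],[0,0,0],0],[[0,0,0],[0,0,0],0]]' >/dev/null; python3 g.py | cut -c1-110;for i in 1 2 3 4 5; do python3 -m handwheel '[[[0,1,0],[0,0,0],0],[[0,1,0],[0,0,0],0],[[0,0,0],[0,0,0],0]]' >/dev/null; python3 g.py | cut -c1-110; done; python3 -c "
from h import *
snap('wrist','w14')"; python3 edge.py w14
```

```text
t 47.6 tcp [559.8 296.8  72.2] yaz 89.2 z [-0.259 -0.    -0.966] F [-1.3 -1.7  0.7] w 0.3 g 0.8 q [-0.56  0.68
t 47.98 tcp [559.6 298.9  72.2] yaz 89.2 z [-0.259 -0.    -0.966] F [-1.9 -1.6  1.1] w 0.1 g 1.0 q [-0.57  0.6
t 48.35 tcp [560.  301.2  72.3] yaz 89.2 z [-0.259  0.    -0.966] F [ 0.9 -1.8 -1.6] w 0.1 g 0.6 q [-0.57  0.6
t 48.73 tcp [559.8 303.   72.3] yaz 89.2 z [-0.259  0.    -0.966] F [ 0.9 -2.   0.1] w -0.2 g 0.8 q [-0.57  0.
t 49.1 tcp [559.8 304.9  72.3] yaz 89.2 z [-0.259 -0.    -0.966] F [ 1.1 -2.8 -0.6] w 0.1 g 1.2 q [-0.57  0.68
t 49.48 tcp [560.  306.2  72.3] yaz 89.2 z [-0.259 -0.001 -0.966] F [ 2.4 -6.3  1.4] w 0.2 g 3.1 q [-0.57  0.6
0.514 [(np.float64(0.3176), np.float64(0.3476))]
0.52 [(np.float64(0.3178), np.float64(0.3478))]
0.526 [(np.float64(0.3182), np.float64(0.3485))]
0.532 [(np.float64(0.3187), np.float64(0.3496))]
0.538 [(np.float64(0.3189), np.float64(0.3489))]
0.544 [(np.float64(0.3195), np.float64(0.3496))]
0.55 [(np.float64(0.3004), np.float64(0.3135)), (np.float64(0.3199), np.float64(0.35))]
0.556 [(np.float64(0.2932), np.float64(0.2999)), (np.float64(0.3139), np.float64(0.3499))]
0.562 [(np.float64(0.3219), np.float64(0.35))]
0.568 [(np.float64(0.3282), np.float64(0.3312)), (np.float64(0.3462), np.float64(0.3498))]
0.586 [(np.float64(0.3458), np.float64(0.3493))]
0.592 [(np.float64(0.3471), np.float64(0.3497))]
```

```bash
python3 -m handwheel '[[[0,-6,0],[0,0,0],0],[[-13,0,3],[0,0,0],0],[[0,3,0],[0,0,0],0],[[0,1,0],[0,0,0],0],[[0,1,0],[0,0,0],0],[[0,1,0],[0,0,0],0],[[0,1,0],[0,0,0],0],[[0,1,0],[0,0,0],0],[[0,0,0],[0,0,0],0]]' >/dev/null; python3 g.py | cut -c1-110;for i in 1 2; do python3 -m handwheel '[[[0,1,0],[0,0,0],0],[[0,1,0],[0,0,0],0],[[0,0,0],[0,0,0],0]]' >/dev/null; python3 g.py | cut -c1-110; done
```

```text
t 50.65 tcp [546.3 305.8  75.3] yaz 89.2 z [-0.261 -0.004 -0.965] F [ -6.1 -17.8  11.5] w -0.0 g 9.0 q [-0.58 
t 51.02 tcp [546.4 306.2  75.3] yaz 89.2 z [-0.262 -0.006 -0.965] F [ -7.3 -25.6  16.3] w -0.1 g 12.9 q [-0.59
t 51.4 tcp [546.5 306.6  75.4] yaz 89.1 z [-0.262 -0.008 -0.965] F [ -8.3 -34.8  20.2] w -0.3 g 16.8 q [-0.59
```

Firm contact. I'll back off, rise and look.

```bash
python3 -m handwheel '[[[0,-6,0],[0,0,0],0],[[0,-10,0],[0,0,0],0],[[7,0,25],[0,0,0],0],[[12,0,45],[0,0,0],0],[[0,20,25],[0,0,0],0],[[0,20,25],[0,0,0],0],[[0,0,0],[0,0,0],0],[[0,0,0],[0,0,0],0]]' >/dev/null; python3 g.py
python3 - <<'E'
from h import *
im,P,c=snap('wrist','w15')
snap('top','t15')
hsv=cv2.cvtColor(im,cv2.COLOR_BGR2HSV); o=(hsv[...,1]>150)&(hsv[...,0]<20)&(P[...,2]>.06)
q=P[o]; print(np.percentile(q,[1,50,99],axis=0).round(4).tolist())
b=(q[:,2]>np.percentile(q[:,2],90)); print(np.histogram(q[b][:,1],bins=np.arange(.34,.456,.004)))
E
python3 edge.py w15
```

```text
t 52.4 tcp [565.6 336.3 194.6] yaz 89.2 z [-0.259 -0.001 -0.966] F [-0.4 -0.4 -0.8] w 0.0 g 0.0 q [-0.61  0.58  0.07  1.53 -0.18  1.27  1.08]
[[0.5003, 0.3312, 0.0603], [0.5135, 0.4035, 0.0797], [0.6991, 0.555, 0.2456]]
(array([ 0,  0,  0,  0, 17, 54, 51, 29, 15,  3, 22, 24, 33, 57, 62, 46, 11,
        0,  0,  0,  0,  3, 30, 50, 31,  2,  0,  0]), array([0.34 , 0.344, 0.348, 0.352, 0.356, 0.36 , 0.364, 0.368, 0.372,
       0.376, 0.38 , 0.384, 0.388, 0.392, 0.396, 0.4  , 0.404, 0.408,
       0.412, 0.416, 0.42 , 0.424, 0.428, 0.432, 0.436, 0.44 , 0.444,
       0.448, 0.452]))
0.514 [(np.float64(0.3169), np.float64(0.3462))]
0.52 [(np.float64(0.3168), np.float64(0.3468))]
0.526 [(np.float64(0.3177), np.float64(0.3474))]
0.532 [(np.float64(0.3181), np.float64(0.3481))]
0.538 [(np.float64(0.3182), np.float64(0.3487))]
0.544 [(np.float64(0.319), np.float64(0.3487))]
0.55 [(np.float64(0.3194), np.float64(0.3494))]
0.556 [(np.float64(0.3199), np.float64(0.3494))]
0.562 [(np.float64(0.3203), np.float64(0.35))]
0.568 [(np.float64(0.3207), np.float64(0.35))]
0.574 [(np.float64(0.3212), np.float64(0.35))]
0.58 [(np.float64(0.3223), np.float64(0.3246)), (np.float64(0.3479), np.float64(0.35))]
```

View pics/w15.png

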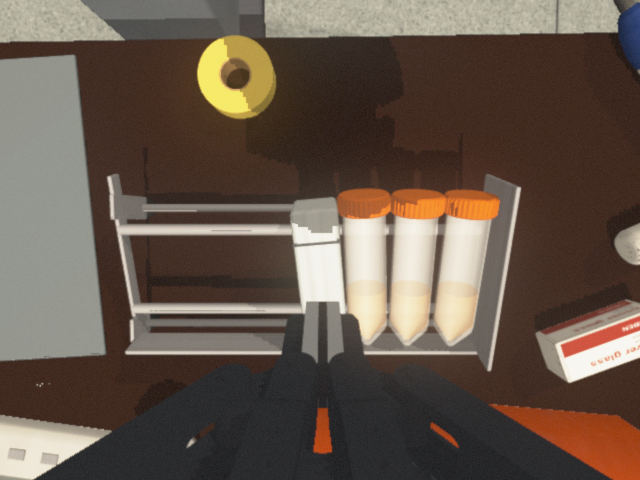

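The picture shows the bar at (318,250) flush against the third cap at (363,203). The caps at 363, 418 and 471 touch each other, and the last one touches the cheek at (500,200). The measured span from cheek to bar is about 104 mm against the 105 mm expected for three caps, so I'm handing in.

```bash
python3 -c "
from plant import arm
print(arm.sign_off())"
```

```text
the job is handed in; nothing more can be done
None
```

All three tubes present lie across the rails, cap end high, with the first cap against the cheek, the caps touching, and the end bar pushed flush against the last one; I handed the job in at about 52 s, and no verdict came back.

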